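# Knock the stuck beeswax cake out of its mould

### The arm

A 6-joint arm with a two-finger parallel gripper is mounted at the origin on the work surface; the furniture and walls round the work are solid. World frame = base frame: x ahead of the robot, y to its left, z up, the work surface at z = 0. Lengths are in m, angles in rad, forces in N, time in s.
With the tool pointing down it reaches from about 0.3 to 0.95 m from the base axis. Payload 3.1 kg.
Tool frame: the origin (TCP) lies midway between the tips of the shut fingers; the grasp point (between the pads) lies 19 mm behind it; z points along the fingers, y is the line along which they close (so a half turn about z gives the same grasp; the last joint's range is limited). The gripper opens to 85 mm and grips with 20 to 120 N. Pads are 22 mm wide; open, the fingers measure 114 mm over their backs; the gripper's body (76 mm by 85 mm) begins 54 mm behind the grasp point. The pads swing forward as they close: fully open they stand 13 mm farther back than shut.
Start: joints at [1.037, 0.308, 1.634, -0, 1.2, -0.07], TCP at [0.28, 0.559, 0.231] pointing down, gripper open.
Joint ranges: [-3.06, 3.06], [-0.79, 1.96], [0.05, 2.63], [-1.19, 4.34], [0.05, 2.64], [-2.94, 2.94]. Speed limits (rad/s): [2.79, 2.79, 3.14, 3.14, 3.14, 3.14].

### API

Orientations are given as a rotation vector (axis times angle).
In Python, from rig import env gives the robot as it stands.
- The arm moves only by the tool jog_arm, never from a script. Its argument "series" is a list of rows, each a list of 7 numbers: the shift along the tool's x, y, z in mm, then the turn, a rotation vector about the tool's x, y, z in rad, then the finger opening in mm, from 0 to 85.4. In form: [[tx, ty, tz, ax, ay, az, grip], ...]. A call has 1 to 8 rows; each row is the pose to reach, as a shift and turn from the pose commanded when the call began, along the tool's axes at that moment; what a row does not reach only later rows make up. A row lasts 1/8 s, in which the tool goes at most 62.5 mm and 10.7 degrees, less where a joint would pass 70% of its speed; a pose out of reach is approached as far as the arm can. A call with a gripper value outside its range is refused whole. The fingers move at their own pace and stop on an object; "force" is the grip in N (left out, the last holds). Time passes only in rows, so rows that repeat a pose let the fingers close. It gives the time, the measured TCP pose, the force, the opening and the grip force at its end, in the units of the state.
- env.get_obs(): the state, without advancing time (a new reading comes with each control period).
- env.capture(name): name is "scene" or "top" or "wrist"; returns (picture, depth): 420x560x3 uint8, red, green, blue; 420x560 float32, m along the optical axis (not along the pixel's ray), 0 where there is no reading.
- env.get_calibration(name): a dict with "mtx" (3x3 intrinsics, pixels), "xyz" and "attitude" of the camera in the world; the wrist camera has in their place "mount" (4x4, takes a point from camera to tool coordinates, whose origin is the TCP and whose axes are the flange's). Camera axes: x right, y up, looking along -z (the intrinsics and any distortion apply to the point x, -y, -z); pixel columns grow to the right and rows downward; lengths in m; the calibration is good to about 2 mm. A picture is of the moment at which its call begins: read the wrist's pose just before it. get_calibration takes no time and is no camera call.
- env.close_job(): hands the job in; it is judged then, once.
The state is a dict: "time_s": time; "joints": joint angles; "dq": joint speeds; "joint_efforts": joint torques, N m; "tool_pos": TCP position; "orientation": TCP orientation; "ft_force": force on the tool from outside, world axes, zero at the start; "moment": the same for the moment, N m; "width": finger opening in m; "grip_force": force on a finger pad.
Only numpy, scipy, OpenCV 4.12 (cv2) and the standard library are available. Lean on these libraries where they do the work, as an engineer would, in place of code of your own. Each camera call takes 0.05 s, during which the arm holds its last target. There are 200 camera calls.

### The job

The cake of beeswax is stuck in the pocket of the casting mould. Take the wooden handle, feel with the sprung knockout rod along the underside for the hole, which is not where you can see it, and push the rod up through it without forcing it until the cake stands about a centimetre or more proud of the mould; then let the rod down again, take the cake out and set it down flat (not dropped) in the middle of the maple block, leaving the other things on the bench where they are.

Things in the scene. Friction and masses are not known exactly. Their poses are not given: they have to be found in the camera images.
- mould: Casting mould: an aluminium block on a blue-legged stand, fixed to the bench; origin at bench level under the centre of the pocket. Block 90 mm (its x) by 148 mm (its y), top face 99.5 mm above the bench; the dark base plate reaches from -125 to +45 mm in x. The cake sits in the pocket on a flat ejector pad, which travels up 16 mm at most, to a hard stop.
- pocket_mouth (a point): Centre of the pocket's mouth in the mould's top face; axes as the mould's. Pocket 38 mm (x) by 54 mm (y). At first the cake's top is 1.5 mm below the mouth, so it cannot be gripped. Sprung rubber jaws in the x walls hold it by friction (5 to 10 N) and keep it wherever it is left while its foot is still in the pocket; raised 16 mm it stands 14.5 mm proud and is still held.
- plate_underside (a point): Point on the underside of the pocket's floor plate, 66 mm above the bench, below the middle of the pocket (x = y = 0). The plate is 10 mm thick, the ejector pad lies on it. Its one 14 mm hole for the rod is at x = 0 but anywhere from -18 to +18 mm in the mould's y, new each time and hidden. Through it the rod lifts pad and cake straight up, wherever the hole is.
- handle: Steel lifting handle with a wooden grip, at x = -88 mm of the mould; origin on the grip's axis, at bench level when down; axes as the mould's. Captive: it slides up 0 to 44 mm (0.15 kg, sinks back when let go) and, on a carriage, along the mould's y from -28 to +28 mm (0 = pocket centre; light friction). A bar from its foot runs under the mould and carries the knockout rod.
- handle_grip (a point): Centre of the upright wooden grip, 20 mm (x) by 22 mm (y) by 40 mm tall, 124 mm above the handle's origin (grip from 104 to 144 mm, its lower end above the mould's top face).
- rod_sleeve (a point): Top of the sleeve of the rod, 88 mm along +x from the handle's axis, so at x = 0 of the mould and the handle's own y. The rod is upright, 10 mm thick, round tipped; handle down, its tip is 60 mm above the bench: 6 mm below the floor plate, 16 mm below the pad. It is sprung: blocked, it gives 1 mm per 1.5 N, 18 mm at most. Never press with more than 25 N, nor drag it hard against the hole's edge.
- wax_cake: Cake of yellow beeswax, 36 mm (x) by 52 mm (y) by 19 mm thick, about 35 g; origin at the centre of its underside, at first 79 mm above the mould's origin, axes along the mould's.
- maple_block: Loose maple spacer block lying on the bench, 58 mm (x) by 110 mm (y) by 21 mm thick; origin at the centre of its underside. The cake goes on its top face.
- brass_weight: Bystander, to be left alone: brass block weight with a knob on top, 40x60x60 mm, origin at the centre of its underside.
- glue_bottle: Bystander, to be left alone: white glue bottle with an orange nozzle, 60 mm across, 189 mm tall, origin at the centre of its underside.
- red_spool: Bystander, to be left alone: wooden spool with dark red thread, 41 mm across, 50 mm tall, origin at the centre of its underside.
- white_spool: Bystander, to be left alone: wooden spool with white thread, 41 mm across, 50 mm tall, origin at the centre of its underside.
- eraser: Bystander, to be left alone: blue and white eraser, 22x50x13 mm, origin at the centre of its underside.
Mind the look-alikes: they are no part of the job. What is shaped like the wax_cake but red is not meant.

How it is judged:
By the outcome, as a careful person would: the job done as asked, in the order asked, and still so for the second after the job is handed in, with the robot touching nothing.
It also fails if it takes over 72 s, if anything falls off the work surface, if the arm or the gripper's body presses on something with over 40 N, if the wrist force passes 120 N, or if a joint passes its speed limit or range.

## Working session

There is one attempt and no reset: what is moved stays moved. The work goes in short steps, Python scripts to look and compute and a tool call to move; the robot and the scene stay as the last step left them, time stands still between calls to the robot, and variables do not carry over. Pictures are saved under pics/ and viewed, at most 12 in all, crops included, and the job is handed in when it is done.

Besides the shell and the picture viewer there is one more tool, called as name([rows], argument=value, ...), one row to a line, values as JSON. jog_arm: Moves the arm, as the interface text tells. Its arguments: {"type":"object","properties":{"series":{"type":"array"},"force":{"type":"number"}},"required":["series"]}

```bash
ls; mkdir -p pics; python3 - <<'E'
from rig import env
import cv2, numpy as np
for n in ("top","scene"):
    p,d=env.capture(n); cv2.imwrite(f"pics/{n}0.png",p[:,:,::-1]); np.save(f"{n}0.npy",d)
    print(n,env.get_calibration(n))
print(env.get_calibration("wrist")); print(env.get_obs())
E
```

```text
pics
top {'mtx': array([[540.70099944,   0.        , 272.16922096],
       [  0.        , 540.70099944, 205.03253344],
       [  0.        ,   0.        ,   1.        ]]), 'xyz': array([0.26394482, 0.10295373, 1.40594145]), 'attitude': array([ 0.12075326, -0.14109783, -1.56573756])}
scene {'mtx': array([[416.37732638,   0.        , 288.20969953],
       [  0.        , 416.37732638, 209.77493259],
       [  0.        ,   0.        ,   1.        ]]), 'xyz': array([-0.10207456,  0.70671695,  0.8949254 ]), 'attitude': array([ 0.3928898 , -0.93578724, -2.23681799])}
{'mtx': array([[314.55594501,   0.        , 281.70086074],
       [  0.        , 314.55594501, 208.09191837],
       [  0.        ,   0.        ,   1.        ]]), 'mount': array([[-6.19483595e-04,  9.62515627e-01,  2.71225523e-01,
         6.83467829e-02],
       [ 9.99999442e-01,  3.64256562e-04,  9.91354404e-04,
        -6.90790077e-05],
       [ 8.55398429e-04,  2.71225986e-01, -9.62515316e-01,
        -1.42644761e-01],
       [ 0.00000000e+00,  0.00000000e+00,  0.00000000e+00,
         1.00000000e+00]])}
{'time_s': 0.1, 'joints': array([ 1.03730286e+00,  3.08960492e-01,  1.63504882e+00,  5.66245060e-05,
        1.19968120e+00, -6.97536947e-02]), 'dq': array([ 6.31663742e-05, -2.48567558e-03, -3.20810610e-03, -1.26809391e-03,
        1.62357600e-03, -2.23206234e-03]), 'joint_efforts': array([-8.44924284e-05, -4.16404939e+01, -2.77646005e+01, -9.65003522e-06,
        4.01414974e-03, -1.92109530e-05]), 'tool_pos': array([0.27922452, 0.55833673, 0.23014037]), 'orientation': array([-0.72180731, -3.05685412,  0.00312126]), 'ft_force': array([ 0.80645914, -0.39821235, -0.84317869]), 'moment': array([-0.01013912, -0.01100813,  0.02608374]), 'grip_force': 0.0, 'width': 0.08527098130047896}
```

View pics/top0.png

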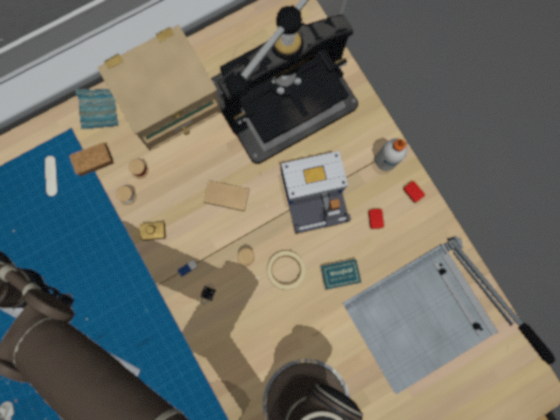

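View pics/scene0.png

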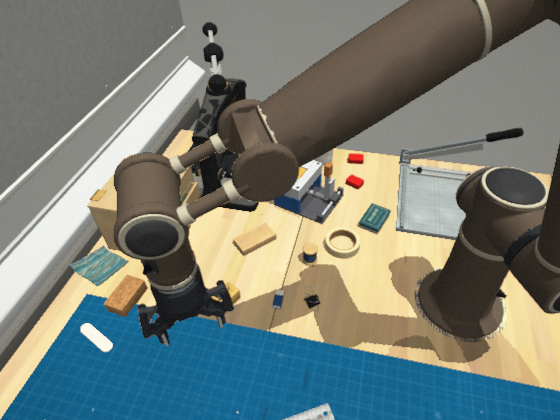

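The top view shows the mould block at about (315,178), with the yellow cake at (315,175) and the handle grip at (334,204). The maple block is at (227,195), and the red look-alikes are at (376,218) and (414,192). In the scene view the handle stands at (328,172).

```bash
cat > h.py <<'E'
from rig import env
import cv2, numpy as np
from scipy.spatial.transform import Rotation as R
def cam(n, obs=None):
    c=env.get_calibration(n)
    if n=="wrist":
        o=obs; T=np.eye(4); T[:3,:3]=R.from_rotvec(o["orientation"]).as_matrix(); T[:3,3]=o["tool_pos"]
        T=T@c["mount"]; return c["mtx"],T[:3,:3],T[:3,3]
    return c["mtx"],R.from_rotvec(c["attitude"]).as_matrix(),c["xyz"]
def onplane(C,uv,z):
    K,Rm,t=C; uv=np.atleast_2d(uv).astype(float)
    d=np.c_[(uv[:,0]-K[0,2])/K[0,0],-(uv[:,1]-K[1,2])/K[1,1],-np.ones(len(uv))]@Rm.T
    return t+d*((z-t[2])/d[:,2])[:,None]
def proj(C,P):
    K,Rm,t=C; p=(np.atleast_2d(P)-t)@Rm
    return np.c_[K[0,2]+K[0,0]*p[:,0]/-p[:,2],K[1,2]-K[1,1]*p[:,1]/-p[:,2]]
def blob(C,mask,z,near=None):
    """largest (or nearest) contour -> plane rectangle: centre, sizes mm, long-axis angle deg"""
    cs,_=cv2.findContours(mask.astype(np.uint8),cv2.RETR_EXTERNAL,cv2.CHAIN_APPROX_NONE)
    c=[c for c in cs if cv2.contourArea(c)>30]
    c=max(c,key=cv2.contourArea) if near is None else min(c,key=lambda k:np.hypot(*(k.mean((0,1))-near)))
    P=onplane(C,c[:,0,:],z)[:,:2]*1000
    (cx,cy),(w,h),a=cv2.minAreaRect(P.astype(np.float32))
    if w<h: w,h,a=h,w,a+90
    return np.round([cx,cy,w,h,a,cv2.contourArea(c)],1)
E
python3 - <<'E'
from h import *
p=cv2.imread("pics/top0.png"); C=cam("top"); hsv=cv2.cvtColor(p,cv2.COLOR_BGR2HSV)
for q in [(315,175),(227,195),(220,180),(200,170),(334,203),(300,165),(260,180)]: print(q,hsv[q[1],q[0]])
b=cv2.resize(p[140:240,190:360],None,fx=4.7,fy=4.7,interpolation=cv2.INTER_CUBIC); cv2.imwrite("pics/crop1.png",b)
for q,z in [((315,175),.098),((227,195),.021),((334,203),.144),((376,218),.02),((414,192),.02)]: print(q,onplane(C,q,z))
m=cv2.inRange(hsv,(15,150,100),(28,255,255)); 
print("cake",blob(C,m,.098,(315,175)))
E
```

```text
(315, 175) [ 21 155 178]
(227, 195) [ 18  89 174]
(220, 180) [ 19  82 177]
(200, 170) [ 19  77 176]
(334, 203) [ 14 143 155]
(300, 165) [105   8 189]
(260, 180) [ 17  69 185]
(315, 175) [[ 0.55984932 -0.02022116  0.098     ]]
(227, 195) [[0.52330992 0.20254564 0.021     ]]
(334, 203) [[ 0.48158541 -0.06011244  0.144     ]]
(376, 218) [[ 0.46370509 -0.18457246  0.02      ]]
(414, 192) [[ 0.53267284 -0.2865603   0.02      ]]
cake [562.3 -18.4  42.4  28.  102.9 161. ]
```

View pics/crop1.png

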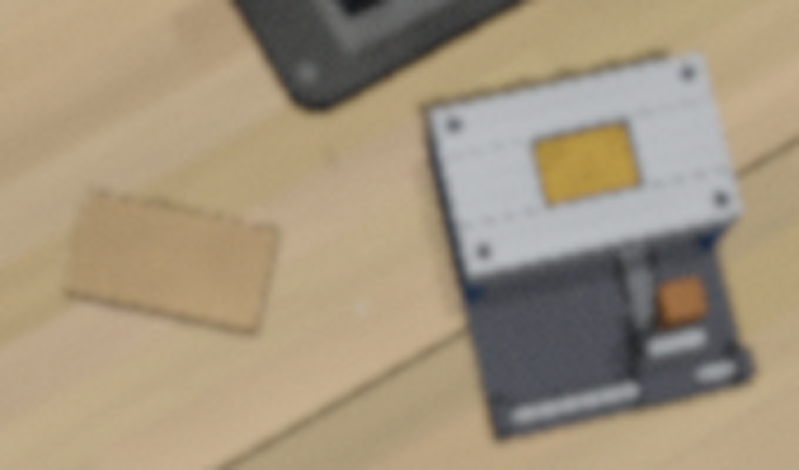

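```bash
python3 - <<'E'
from h import *
C=cam("top"); f=lambda q,z:onplane(C,np.array(q)/4.7+[190,140],z)[:,:2]*1000
def rect(P):
    (cx,cy),(w,h),a=cv2.minAreaRect(P.astype(np.float32)); return (cx,cy),(w,h),a
m=f([(428,105),(705,55),(740,215),(470,275)],.0995); print(m.round(),rect(m),m.mean(0))
b=f([(90,190),(278,228),(255,332),(65,292)],.021); print(b.round(),rect(b),b.mean(0))
k=f([(533,142),(626,122),(640,186),(548,206)],.098); print(rect(k),k.mean(0))
g=f([(657,285),(702,277),(706,315),(663,325)],.144); print(rect(g),g.mean(0))
o=env.get_obs(); print(R.from_rotvec(o["orientation"]).as_matrix().round(3))
E
```

```text
[[ 591.   64.]
 [ 619.  -83.]
 [ 533. -100.]
 [ 500.   42.]] ((559.5503540039062, -18.50354766845703), (93.6988754272461, 149.81658935546875), 10.855316162109375) [560.8657586  -19.30381485]
[[562. 250.]
 [541. 145.]
 [482. 157.]
 [504. 262.]] ((522.453857421875, 203.71646118164062), (107.36910247802734, 59.751319885253906), 78.15668487548828) [522.29057489 203.60149473]
((560.18701171875, -20.02368927001953), (35.29981231689453, 50.67676544189453), 12.563225746154785) [560.15945437 -19.84342891]
((479.1040344238281, -62.96222686767578), (20.598989486694336, 24.265026092529297), 10.31274127960205) [479.35223271 -62.70063398]
[[-0.894  0.447 -0.001]
 [ 0.447  0.894 -0.002]
 [ 0.    -0.002 -1.   ]]
```

jog_arm([
  [-40, -36, -2, 0, 0, 0, 85],
  [-79, -73, -4, 0, 0, 0, 85],
  [-119, -109, -6, 0, 0, 0, 85],
  [-159, -145, -8, 0, 0, 0, 85],
  [-198, -182, -10, 0, 0, 0, 85],
  [-238, -218, -12, 0, 0, 0, 85],
])

```text
time_s: 0.85
tool_pos: [0.3949, 0.2557, 0.243]
orientation: [-0.721, -3.057, 0.001]
ft_force: [0.3, 0.2, 1.1]
width: 0.0848
grip_force: 0.0
```

jog_arm([
  [-40, -36, -2, 0, 0, -0.1, 85],
  [-79, -73, -4, 0, 0, -0.22, 85],
  [-119, -109, -6, 0, 0, -0.34, 85],
  [-159, -145, -8, 0, 0, -0.46, 85],
  [-198, -182, -10, 0, 0, -0.57, 85],
  [-238, -218, -12, 0, 0, -0.674, 85],
  [-238, -218, -12, 0, 0, -0.674, 85],
  [-238, -218, -12, 0, 0, -0.674, 85],
])

```text
time_s: 1.85
tool_pos: [0.5096, -0.0437, 0.2546]
orientation: [0.327, -3.123, -0.002]
ft_force: [0.0, -0.3, -0.1]
width: 0.085
grip_force: 0.0
```

```bash
python3 - <<'E'
from h import *
import pickle
o=env.get_obs(); p,d=env.capture("wrist"); cv2.imwrite("pics/w1.png",p[:,:,::-1]); pickle.dump(o,open("w1.pkl","wb"))
print(o["time_s"],o["tool_pos"],o["joints"].round(2),R.from_rotvec(o["orientation"]).as_matrix().round(3))
p,d=env.capture("top"); cv2.imwrite("pics/top1.png",p[:,:,::-1])
E
```

```text
1.85 [ 0.50960855 -0.04371866  0.25460098] [-0.17  0.07  1.87  0.    1.21 -1.95] [[-0.978 -0.207 -0.002]
 [-0.207  0.978  0.001]
 [ 0.002  0.001 -1.   ]]
```

View pics/w1.png

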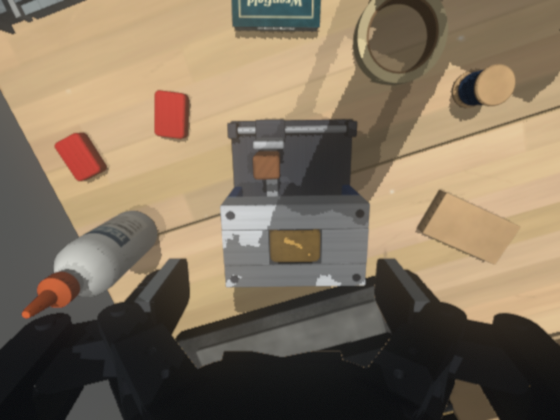

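The wrist view shows the mould top with its corners at about (222,206)–(368,286) and the cake at (295,245). The grip is at (267,165), the maple block at (469,226), and the glue bottle is well clear on the left.

```bash
python3 - <<'E'
from h import *
import pickle
o=pickle.load(open("w1.pkl","rb")); C=cam("wrist",o); p=cv2.imread("pics/w1.png"); hsv=cv2.cvtColor(p,cv2.COLOR_BGR2HSV)
for q in [(295,250),(267,165),(267,155),(469,226)]: print(hsv[q[1],q[0]])
k=cv2.inRange(hsv,(14,150,60),(30,255,255)); print("cake",blob(C,k,.098,(295,245)))
g=cv2.inRange(hsv,(3,120,60),(16,255,255)); g[:, :240]=0
cs,_=cv2.findContours(g,cv2.RETR_EXTERNAL,cv2.CHAIN_APPROX_NONE); c=min(cs,key=lambda k:np.hypot(*(k.mean((0,1))-[267,163]))); print("grip bbox",cv2.boundingRect(c))
for nm,f,z in (("mould",[(222,206),(368,202),(368,286),(222,287)],.0995),("griptop",[(254,153),(280,153)],.144),("gripbot",[(255,179),(280,179)],.144),("maple",[(444,191),(519,233),(495,263),(420,226)],.021)):
    P=onplane(C,f,z)[:,:2]*1000; print(nm,P.round(1).tolist(),P.mean(0)); 
    if len(P)==4: print(cv2.minAreaRect(P.astype(np.float32)))
b=cv2.resize(p[130:300,205:385],None,fx=3.3,fy=3.3); b2=cv2.resize(p[180:280,400:530],(520,400)); cv2.imwrite("pics/crop2.png",b)
E
```

```text
[ 18 125 120]
[ 12 129 144]
[ 13 118 104]
[ 17  97 197]Traceback (most recent call last):
  File "<stdin>", line 5, in <module>
  File "h.py", line 21, in blob
    c=max(c,key=cv2.contourArea) if near is None else min(c,key=lambda k:np.hypot(*(k.mean((0,1))-near)))
                                                      ~~~^^^^^^^^^^^^^^^^^^^^^^^^^^^^^^^^^^^^^^^^^^^^^^^^
ValueError: min() iterable argument is empty
```

```bash
python3 - <<'E'
from h import *
import pickle
o=pickle.load(open("w1.pkl","rb")); C=cam("wrist",o); p=cv2.imread("pics/w1.png"); hsv=cv2.cvtColor(p,cv2.COLOR_BGR2HSV)
b=cv2.resize(p[130:300,205:385],None,fx=3.3,fy=3.3); cv2.imwrite("pics/crop2.png",b)
k=cv2.inRange(hsv,(12,90,50),(30,255,255)); k[:215]=0;k[:,:250]=0;k[:,340:]=0;k[275:]=0; print("cake",blob(C,k,.098))
g=cv2.inRange(hsv,(3,100,60),(16,255,255)); g[:,:240]=0; g[:,295:]=0; g[:140]=0; g[195:]=0
cs,_=cv2.findContours(g,cv2.RETR_EXTERNAL,cv2.CHAIN_APPROX_NONE); c=max(cs,key=cv2.contourArea); print("grip bbox",cv2.boundingRect(c))
for nm,f,z in (("mould",[(222,206),(368,202),(368,286),(222,287)],.0995),("griptop",[(254,153),(280,153)],.144),("gripbot",[(255,179),(280,179)],.144),("maple",[(444,191),(519,233),(495,263),(420,226)],.021)):
    P=onplane(C,f,z)[:,:2]*1000; print(nm,P.round(1).tolist(),P.mean(0)); 
    if len(P)==4: print(cv2.minAreaRect(P.astype(np.float32)))
E
```

```text
cake [ 561.1  -19.6   50.5   34.1  101.9 1463. ]
grip bbox (253, 152, 27, 27)
mould [[534.4, -98.7], [500.9, 40.4], [589.2, 66.0], [622.2, -84.8]] [561.66898408 -19.26838038]
((560.8792114257812, -19.18653106689453), (91.7415542602539, 154.33155822753906), 12.320713996887207)
griptop [[472.1, -74.6], [467.9, -54.3]] [470.00028964 -64.44538518]
gripbot [[492.6, -69.9], [488.4, -50.0]] [490.49955819 -59.97003279]
maple [[483.6, 153.7], [515.8, 265.8], [561.3, 252.0], [532.8, 139.5]] [523.36305726 202.76199445]
((524.295166015625, 202.6746063232422), (116.7115478515625, 51.21492385864258), 73.97933197021484)
```

View pics/crop2.png

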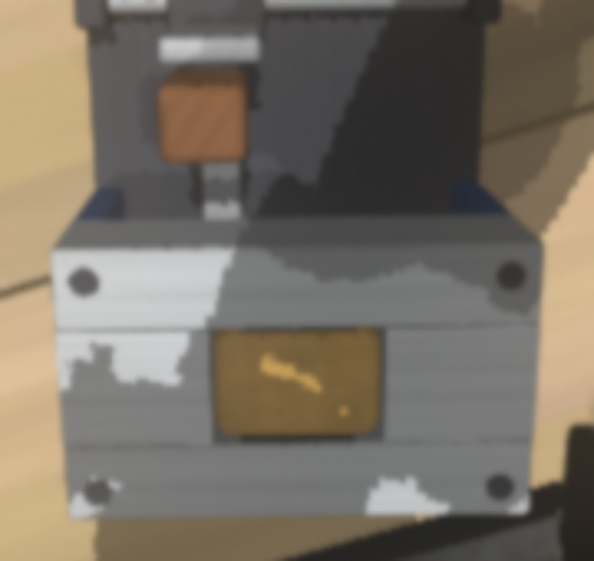

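The grip's top-face centre is about pixel (266,167), which puts the handle near s = -24 mm. I'm lowering the open fingers around it.

jog_arm([
  [33, -11.5, 20, 0, 0, 0, 85],
  [33, -11.5, 50, 0, 0, 0, 85],
  [33, -11.5, 90, 0, 0, 0, 85],
  [33, -11.5, 125, 0, 0, 0, 85],
  [33, -11.5, 147, 0, 0, 0, 85],
  [33, -11.5, 147, 0, 0, 0, 85],
])

```text
time_s: 2.7
tool_pos: [0.4781, -0.0603, 0.1065]
orientation: [0.332, -3.119, -0.003]
ft_force: [-0.8, 0.2, 0.5]
width: 0.0847
grip_force: 0.0
```

```bash
python3 - <<'E'
from h import *
o=env.get_obs(); p,d=env.capture("wrist"); cv2.imwrite("pics/w2.png",p[:,:,::-1]); print(o["time_s"],o["tool_pos"],o["ft_force"])
E
```

```text
2.7 [ 0.47812322 -0.0603126   0.10647678] [-0.79594668  0.18729394  0.52048166]
```

View pics/w2.png

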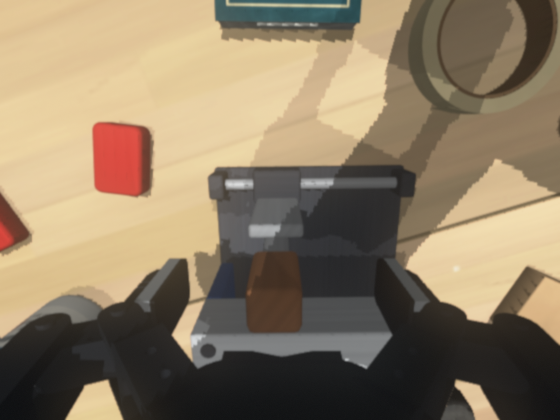

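The grip, at about (275,290), stands between the open fingers at (160,290) and (405,290). I'm closing on it.

jog_arm([
  [0, 0, 0, 0, 0, 0, 40],
  [0, 0, 0, 0, 0, 0, 15],
  [0, 0, 0, 0, 0, 0, 15],
  [0, 0, 0, 0, 0, 0, 15],
  [0, 0, 0, 0, 0, 0, 15],
  [0, 0, 0, 0, 0, 0, 15],
], force=30)

```text
time_s: 3.5
tool_pos: [0.4809, -0.0623, 0.109]
orientation: [-0.331, 3.123, -0.001]
ft_force: [-1.1, -0.3, 6.0]
width: 0.0214
grip_force: 33.5
```

```bash
cat > s.py <<'E'
from h import *
o=env.get_obs(); Rm=R.from_rotvec(o["orientation"]).as_matrix()
a=np.deg2rad(12.0); ex=np.array([np.cos(a),np.sin(a)]); ey=np.array([-ex[1],ex[0]])
d=o["tool_pos"][:2]*1000-[560.8,-19.5]
print("t",o["time_s"],"mould xy",(d@ex).round(2),(d@ey).round(2),"z",o["tool_pos"][2]*1000,"F",o["ft_force"].round(2),"w",o["width"],"g",o["grip_force"],"tooly deg",np.rad2deg(np.arctan2(Rm[1,1],Rm[0,1])).round(2))
E
python3 s.py
```

```text
t 3.5 mould xy -87.05 -25.24 z 108.99612538559998 F [-1.06 -0.34  5.99] w 0.02140827451919943 g 33.46880078315735 tooly deg 102.08
```

jog_arm([
  [0, 0, -3, 0, 0, 0, 15],
  [0, 4, -3, 0, 0, 0, 15],
  [0, 7, -3, 0, 0, 0, 15],
  [0, 7, -3, 0, 0, 0, 15],
])

```text
time_s: 4.0
tool_pos: [0.4791, -0.0547, 0.1111]
orientation: [-0.33, 3.124, 0.001]
ft_force: [1.8, 1.2, -2.2]
width: 0.0215
grip_force: 32.7
```

```bash
python3 s.py
```

```text
t 4.0 mould xy -87.25 -17.4 z 111.09100384446216 F [ 1.79  1.22 -2.18] w 0.021491981016419272 g 32.680919766426086 tooly deg 102.06
```

jog_arm([
  [0, 0, -3, 0, 0, 0, 15],
  [0, 0, -6, 0, 0, 0, 15],
  [0, 0, -9, 0, 0, 0, 15],
  [0, 0, -9, 0, 0, 0, 15],
  [0, 0, -9, 0, 0, 0, 15],
])

```text
time_s: 4.62
tool_pos: [0.4791, -0.055, 0.1199]
orientation: [-0.329, 3.124, 0.001]
ft_force: [5.2, 2.2, -7.6]
width: 0.0216
grip_force: 32.1
```

```bash
python3 s.py
```

```text
t 4.625 mould xy -87.31 -17.72 z 119.8569430409878 F [ 5.15  2.2  -7.62] w 0.02161523750523268 g 32.14055836200714 tooly deg 102.03
```

Blocked at s ≈ -17.6: -7.6 N, against about -2 N when free. I'll poke on in 3 mm steps, lowering the rod before each sideways move.

jog_arm([
  [0, 0, 7, 0, 0, 0, 15],
  [0, 0, 7, 0, 0, 0, 15],
  [0, 3, 7, 0, 0, 0, 15],
  [0, 3, 0, 0, 0, 0, 15],
  [0, 3, 0, 0, 0, 0, 15],
])

```text
time_s: 5.25
tool_pos: [0.4784, -0.0521, 0.1203]
orientation: [-0.33, 3.124, 0.0]
ft_force: [5.8, 0.9, -8.3]
width: 0.0216
grip_force: 32.0
```

jog_arm([
  [0, 0, 7, 0, 0, 0, 15],
  [0, 0, 7, 0, 0, 0, 15],
  [0, 3, 7, 0, 0, 0, 15],
  [0, 3, 0, 0, 0, 0, 15],
  [0, 3, 0, 0, 0, 0, 15],
])

```text
time_s: 5.88
tool_pos: [0.4777, -0.0491, 0.1201]
orientation: [-0.329, 3.124, 0.0]
ft_force: [5.8, 0.4, -7.5]
width: 0.0216
grip_force: 32.0
```

jog_arm([
  [0, 0, 7, 0, 0, 0, 15],
  [0, 0, 7, 0, 0, 0, 15],
  [0, 3, 7, 0, 0, 0, 15],
  [0, 3, 0, 0, 0, 0, 15],
  [0, 3, 0, 0, 0, 0, 15],
])

```text
time_s: 6.5
tool_pos: [0.4771, -0.0461, 0.12]
orientation: [-0.329, 3.124, 0.0]
ft_force: [6.0, 1.6, -7.1]
width: 0.0219
grip_force: 32.0
```

jog_arm([
  [0, 0, 7, 0, 0, 0, 15],
  [0, 0, 7, 0, 0, 0, 15],
  [0, 3, 7, 0, 0, 0, 15],
  [0, 3, 0, 0, 0, 0, 15],
  [0, 3, 0, 0, 0, 0, 15],
])

```text
time_s: 7.12
tool_pos: [0.4764, -0.0432, 0.12]
orientation: [-0.329, 3.124, 0.0]
ft_force: [5.6, 2.6, -7.3]
width: 0.0214
grip_force: 32.0
```

```bash
python3 s.py
```

```text
t 7.125 mould xy -87.48 -5.61 z 119.9813378362719 F [ 5.56  2.56 -7.33] w 0.021438768975519037 g 32.0309454202652 tooly deg 102.04
```

Everything is blocked up to s ≈ -5.6, so I'll carry on.

jog_arm([
  [0, 0, 7, 0, 0, 0, 15],
  [0, 0, 7, 0, 0, 0, 15],
  [0, 3, 7, 0, 0, 0, 15],
  [0, 3, 0, 0, 0, 0, 15],
  [0, 3, 0, 0, 0, 0, 15],
])

```text
time_s: 7.75
tool_pos: [0.4757, -0.0402, 0.12]
orientation: [-0.329, 3.124, 0.0]
ft_force: [5.9, 1.4, -7.3]
width: 0.0217
grip_force: 32.1
```

jog_arm([
  [0, 0, 7, 0, 0, 0, 15],
  [0, 0, 7, 0, 0, 0, 15],
  [0, 3, 7, 0, 0, 0, 15],
  [0, 3, 0, 0, 0, 0, 15],
  [0, 3, 0, 0, 0, 0, 15],
])

```text
time_s: 8.38
tool_pos: [0.4749, -0.0368, 0.1203]
orientation: [0.329, -3.124, -0.002]
ft_force: [3.2, 4.2, -4.9]
width: 0.0218
grip_force: 32.8
```

jog_arm([
  [0, 0, 7, 0, 0, 0, 15],
  [0, 0, 7, 0, 0, 0, 15],
  [0, 3, 7, 0, 0, 0, 15],
  [0, 3, 0, 0, 0, 0, 15],
  [0, 3, 0, 0, 0, 0, 15],
])

```text
time_s: 9.0
tool_pos: [0.4745, -0.0347, 0.1209]
orientation: [0.33, -3.124, 0.0]
ft_force: [1.8, 0.5, -2.2]
width: 0.0219
grip_force: 32.8
```

jog_arm([
  [0, 0, 7, 0, 0, 0, 15],
  [0, 0, 7, 0, 0, 0, 15],
  [0, 3, 7, 0, 0, 0, 15],
  [0, 3, 0, 0, 0, 0, 15],
  [0, 3, 0, 0, 0, 0, 15],
])

```text
time_s: 9.62
tool_pos: [0.4738, -0.0316, 0.1208]
orientation: [0.33, -3.124, -0.0]
ft_force: [2.3, 1.9, -1.6]
width: 0.022
grip_force: 32.8
```

```bash
python3 s.py
```

```text
t 9.625 mould xy -87.6 6.26 z 120.83026426730252 F [ 2.31  1.94 -1.55] w 0.021983526783888145 g 32.75537610054016 tooly deg 102.05
```

The rod runs free at s ≈ 3.3 and 6.3 and catches the edge at about 0.5. I'll centre at about 4.8 and go 3 mm deeper.

jog_arm([
  [0, 0, 7, 0, 0, 0, 15],
  [0, 0, 7, 0, 0, 0, 15],
  [0, -1.4, 7, 0, 0, 0, 15],
  [0, -1.4, 3, 0, 0, 0, 15],
  [0, -1.4, 0, 0, 0, 0, 15],
  [0, -1.4, -3, 0, 0, 0, 15],
  [0, -1.4, -3, 0, 0, 0, 15],
])

```text
time_s: 10.5
tool_pos: [0.4742, -0.0332, 0.1236]
orientation: [0.33, -3.124, 0.0]
ft_force: [1.5, 0.3, -1.9]
width: 0.0218
grip_force: 32.8
```

```bash
python3 s.py
```

```text
t 10.5 mould xy -87.58 4.65 z 123.59720598314539 F [ 1.55  0.34 -1.89] w 0.0217997082017899 g 32.83701717853546 tooly deg 102.05
```

jog_arm([
  [0, 0, -2, 0, 0, 0, 15],
  [0, 0, -4, 0, 0, 0, 15],
  [0, 0, -6, 0, 0, 0, 15],
  [0, 0, -8, 0, 0, 0, 15],
  [0, 0, -10, 0, 0, 0, 15],
  [0, 0, -12, 0, 0, 0, 15],
  [0, 0, -12, 0, 0, 0, 15],
])

```text
time_s: 11.38
tool_pos: [0.4741, -0.0331, 0.1347]
orientation: [0.329, -3.124, -0.0]
ft_force: [5.3, -0.2, -9.4]
width: 0.0218
grip_force: 31.7
```

```bash
python3 s.py
```

```text
t 11.375 mould xy -87.59 4.73 z 134.69786083097293 F [ 5.32 -0.23 -9.44] w 0.02181342616603141 g 31.7459499835968 tooly deg 102.04
```

jog_arm([
  [0, 0, -2, 0, 0, 0, 15],
  [0, 0, -4, 0, 0, 0, 15],
  [0, 0, -6, 0, 0, 0, 15],
  [0, 0, -8, 0, 0, 0, 15],
  [0, 0, -10, 0, 0, 0, 15],
  [0, 0, -10, 0, 0, 0, 15],
  [0, 0, -10, 0, 0, 0, 15],
])

```text
time_s: 12.25
tool_pos: [0.4741, -0.0331, 0.1447]
orientation: [0.33, -3.124, -0.0]
ft_force: [4.9, -0.1, -8.4]
width: 0.0216
grip_force: 31.8
```

```bash
python3 s.py
```

```text
t 12.25 mould xy -87.61 4.75 z 144.65248964686484 F [ 4.91 -0.13 -8.45] w 0.021639280537626905 g 31.763591766357422 tooly deg 102.04
```

jog_arm([
  [0, 0, -1, 0, 0, 0, 15],
  [0, 0, -2, 0, 0, 0, 15],
  [0, 0, -2, 0, 0, 0, 15],
  [0, 0, -2, 0, 0, 0, 15],
])

```text
time_s: 12.75
tool_pos: [0.4741, -0.033, 0.1466]
orientation: [0.33, -3.124, -0.0]
ft_force: [5.8, 0.1, -10.2]
width: 0.0219
grip_force: 31.7
```

```bash
python3 s.py; python3 - <<'E'
from h import *
o=env.get_obs(); p,d=env.capture("wrist"); cv2.imwrite("pics/w3.png",p[:,:,::-1])
p,d=env.capture("scene"); cv2.imwrite("pics/s3.png",p[:,:,::-1])
E
```

```text
t 12.75 mould xy -87.59 4.77 z 146.59787096919345 F [  5.81   0.12 -10.23] w 0.021911005090300677 g 31.737828254699707 tooly deg 102.04
```

View pics/s3.png

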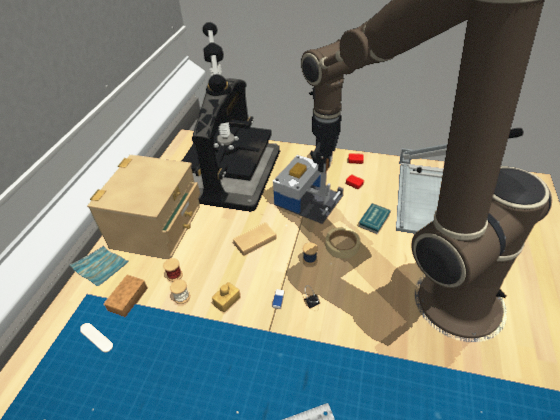

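The scene picture shows the yellow cake standing proud at about (298,170), and the force rises towards the stop. I'm letting the rod down now.

jog_arm([
  [0, 0, 5, 0, 0, 0, 15],
  [0, 0, 10, 0, 0, 0, 15],
  [0, 0, 16, 0, 0, 0, 15],
  [0, 0, 22, 0, 0, 0, 15],
  [0, 0, 28, 0, 0, 0, 15],
  [0, 0, 33, 0, 0, 0, 15],
  [0, 0, 36, 0, 0, 0, 15],
  [0, 0, 36.5, 0, 0, 0, 15],
])

```text
time_s: 13.85
tool_pos: [0.4742, -0.0331, 0.1106]
orientation: [0.33, -3.124, -0.0]
ft_force: [1.1, -0.2, -1.5]
width: 0.0217
grip_force: 32.8
```

```bash
python3 s.py
```

```text
t 13.85 mould xy -87.55 4.72 z 110.55022278711681 F [ 1.06 -0.22 -1.49] w 0.021677392242544585 g 32.823883295059204 tooly deg 102.05
```

Next I'll lower the last millimetre and a bit, open, and back straight up clear of the handle.

jog_arm([
  [0, 0, 1.5, 0, 0, 0, 15],
  [0, 0, 1.5, 0, 0, 0, 15],
  [0, 0, 1.5, 0, 0, 0, 50],
  [0, 0, 1.5, 0, 0, 0, 85],
  [0, 0, 1.5, 0, 0, 0, 85],
  [0, 0, 1.5, 0, 0, 0, 85],
  [0, 0, -30, 0, 0, 0, 85],
  [0, 0, -80, 0, 0, 0, 85],
])

```text
time_s: 14.85
tool_pos: [0.4723, -0.0328, 0.1898]
orientation: [0.329, -3.119, -0.002]
ft_force: [0.7, -0.9, -0.5]
width: 0.0848
grip_force: 0.0
```

jog_arm([
  [0, 0, -50, 0, 0, 0, 85],
  [0, 0, -60, 0, 0, 0, 85],
  [0, 0, -60, 0, 0, 0, 85],
])

```text
time_s: 15.22
tool_pos: [0.4744, -0.0331, 0.2512]
orientation: [-0.329, 3.123, -0.001]
ft_force: [-0.2, -0.4, -0.4]
width: 0.0854
grip_force: 0.0
```

```bash
python3 s.py; python3 - <<'E'
from h import *
import pickle
o=env.get_obs(); p,d=env.capture("wrist"); cv2.imwrite("pics/w4.png",p[:,:,::-1]); pickle.dump(o,open("w4.pkl","wb")); C=cam("wrist",o)
hsv=cv2.cvtColor(cv2.imread("pics/w4.png"),cv2.COLOR_BGR2HSV)
uv=proj(C,[[.5608,-.0195,.112]])[0]; print(uv)
k=cv2.inRange(hsv,(12,90,50),(30,255,255)); u,v=uv.astype(int); M=np.zeros_like(k); M[v-50:v+50,u-60:u+60]=255
print("cake",blob(C,k&M,.112,uv))
E
```

```text
t 15.225 mould xy -87.33 4.64 z 251.1966712627333 F [-0.22 -0.41 -0.41] w 0.0853979071224629 g 0.0 tooly deg 102.04
[277.6198226  281.80980189]
cake [ 558.1  -20.2   49.4   39.7  102.  1697. ]
```

View pics/w4.png

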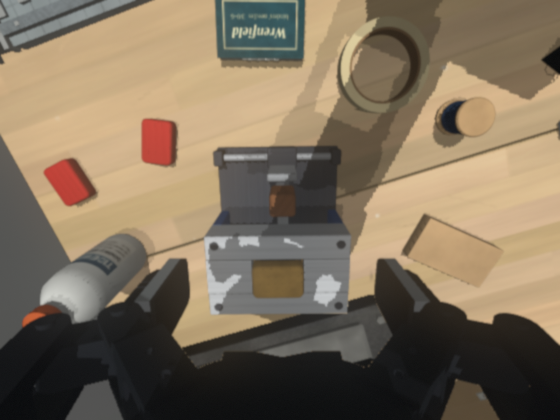

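The cake stands proud and centred in the pocket at about (278,279). The handle is back down at (283,200), and the maple block is undisturbed at (452,250). I'm moving over the cake, closing along its long axis.

jog_arm([
  [-44, -2.3, 0, 0, 0, 0, 70],
  [-87.3, -4.7, 0, 0, 0, 0, 66],
  [-87.3, -4.7, 50, 0, 0, 0, 66],
  [-87.3, -4.7, 100, 0, 0, 0, 66],
  [-87.3, -4.7, 140, 0, 0, 0, 66],
  [-87.3, -4.7, 151, 0, 0, 0, 66],
  [-87.3, -4.7, 151, 0, 0, 0, 66],
])

```text
time_s: 16.15
tool_pos: [0.5594, -0.0193, 0.0983]
orientation: [0.329, -3.121, -0.001]
ft_force: [-0.2, -0.1, 0.8]
width: 0.066
grip_force: 0.0
```

```bash
python3 s.py
```

```text
t 16.15 mould xy -1.38 0.46 z 98.28005541275702 F [-0.17 -0.05  0.8 ] w 0.06598388061146647 g 0.0 tooly deg 102.04
```

No contact yet. I'll close gently.

jog_arm([
  [0, 0, 0, 0, 0, 0, 58],
  [0, 0, 0, 0, 0, 0, 48],
  [0, 0, 0, 0, 0, 0, 48],
  [0, 0, 0, 0, 0, 0, 48],
  [0, 0, 0, 0, 0, 0, 48],
], force=25)

```text
time_s: 16.77
tool_pos: [0.5622, -0.0195, 0.1015]
orientation: [-0.329, 3.121, -0.001]
ft_force: [0.4, 1.0, 4.7]
width: 0.0509
grip_force: 28.6
```

```bash
python3 s.py
```

```text
t 16.775 mould xy 1.35 -0.27 z 101.547874957484 F [0.43 1.02 4.65] w 0.05085577805597506 g 28.615352511405945 tooly deg 102.05
```

jog_arm([
  [0, 0, -2, 0, 0, 0, 48],
  [0, 0, -5, 0, 0, 0, 48],
  [0, 0, -9, 0, 0, 0, 48],
  [0, 0, -14, 0, 0, 0, 48],
  [0, 0, -20, 0, 0, 0, 48],
  [0, 0, -35, 0, 0, 0, 48],
  [0, 0, -60, 0, 0, 0, 48],
  [0, 0, -60, 0, 0, 0, 48],
])

```text
time_s: 17.77
tool_pos: [0.5629, -0.0198, 0.163]
orientation: [-0.329, 3.118, -0.002]
ft_force: [0.6, -0.3, -0.3]
width: 0.0514
grip_force: 28.3
```

```bash
python3 s.py; python3 - <<'E'
from h import *
import pickle
o=env.get_obs(); p,d=env.capture("wrist"); cv2.imwrite("pics/w5.png",p[:,:,::-1]); pickle.dump(o,open("w5.pkl","wb"))
E
```

```text
t 17.775 mould xy 1.99 -0.71 z 163.01279976489963 F [ 0.56 -0.27 -0.25] w 0.05136345380536544 g 28.33411395549774 tooly deg 102.04
```

View pics/w5.png

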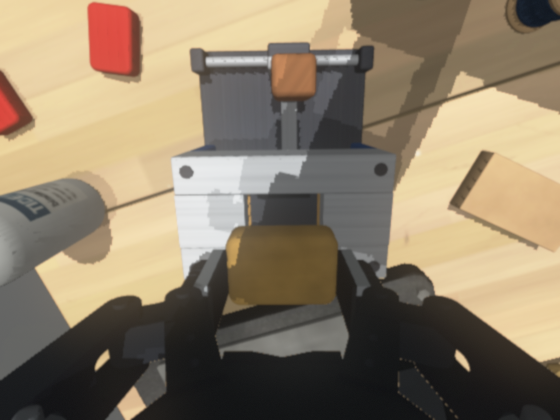

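The cake is held squarely between the fingers at (283,265), and the pocket behind it is empty. I'm carrying it to the maple block at about (523,203), turned by 0.43 rad.

jog_arm([
  [-0.5, 15, 0, 0, 0, 0.03, 48],
  [-2, 50, 0, 0, 0, 0.1, 48],
  [-3, 90, 0, 0, 0, 0.18, 48],
  [-5, 130, 0, 0, 0, 0.26, 48],
  [-6, 170, 0, 0, 0, 0.34, 48],
  [-7, 205, 0, 0, 0, 0.4, 48],
  [-7.4, 222, 0, 0, 0, 0.43, 48],
  [-7.4, 226.5, 0, 0, 0, 0.43, 48],
])

```text
time_s: 18.82
tool_pos: [0.5195, 0.2043, 0.1587]
orientation: [-0.341, -3.121, 0.001]
ft_force: [-0.1, -0.9, -0.8]
width: 0.0511
grip_force: 28.3
```

jog_arm([
  [0, 0, 15, 0, 0, 0, 48],
  [0, 0, 40, 0, 0, 0, 48],
  [0, 0, 70, 0, 0, 0, 48],
  [0, 0, 85, 0, 0, 0, 48],
  [0, 0, 90, 0, 0, 0, 48],
  [0, 0, 90, 0, 0, 0, 48],
  [0, 0, 90, 0, 0, 0, 48],
])

```text
time_s: 19.7
tool_pos: [0.5216, 0.2038, 0.0709]
orientation: [0.344, 3.121, 0.001]
ft_force: [1.0, -0.2, -0.4]
width: 0.051
grip_force: 28.3
```

```bash
python3 s.py; python3 - <<'E'
from h import *
import pickle
o=env.get_obs(); p,d=env.capture("wrist"); cv2.imwrite("pics/w6.png",p[:,:,::-1]); pickle.dump(o,open("w6.pkl","wb")); print(o["tool_pos"])
E
```

```text
t 19.7 mould xy 8.12 226.61 z 70.8649578812805 F [ 0.98 -0.17 -0.37] w 0.05100573422809625 g 28.307531476020813 tooly deg 77.4
[0.52162496 0.20384299 0.07086496]
```

View pics/w6.png

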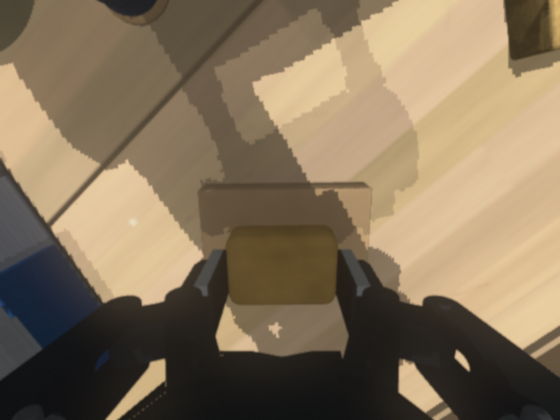

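The cake at (283,265) is square over the maple block. The block's near top edge runs from (202,188) to (371,188).

```bash
python3 - <<'E'
from h import *
import pickle
o=pickle.load(open("w6.pkl","rb")); C=cam("wrist",o); Rm=R.from_rotvec(o["orientation"]).as_matrix()
P=onplane(C,[(202,188),(371,188),(286,188)],.021); print(((P-o["tool_pos"])@Rm*1000).round(1))
E
```

```text
[[ 27.3 -50.1  49.8]
 [ 27.2  55.4  49.9]
 [ 27.2   2.3  49.8]]
```

jog_arm([
  [-3, 2.5, 8, 0, 0, 0, 48],
  [-3, 2.5, 20, 0, 0, 0, 48],
  [-3, 2.5, 30, 0, 0, 0, 48],
  [-3, 2.5, 36, 0, 0, 0, 48],
  [-3, 2.5, 39, 0, 0, 0, 48],
  [-3, 2.5, 39, 0, 0, 0, 48],
  [-3, 2.5, 39, 0, 0, 0, 48],
])

```text
time_s: 20.62
tool_pos: [0.5244, 0.2055, 0.0311]
orientation: [0.345, 3.122, 0.0]
ft_force: [0.4, 0.0, -0.1]
width: 0.0511
grip_force: 28.3
```

jog_arm([
  [0, 0, 1, 0, 0, 0, 48],
  [0, 0, 1.5, 0, 0, 0, 48],
  [0, 0, 1.5, 0, 0, 0, 48],
])

```text
time_s: 21.0
tool_pos: [0.5242, 0.2054, 0.0294]
orientation: [0.345, 3.122, 0.0]
ft_force: [-1.0, -0.4, 0.6]
width: 0.0512
grip_force: 28.3
```

jog_arm([
  [0, 0, 1, 0, 0, 0, 48],
  [0, 0, 1.5, 0, 0, 0, 48],
  [0, 0, 1.5, 0, 0, 0, 48],
])

```text
time_s: 21.38
tool_pos: [0.5241, 0.2055, 0.0292]
orientation: [-0.344, -3.122, 0.0]
ft_force: [-2.9, -0.9, 9.4]
width: 0.0509
grip_force: 29.2
```

Contact: 9.4 N at z = 29.2 mm. I'll ease the load, open, and rise.

jog_arm([
  [0, 0, -1, 0, 0, 0, 48],
  [0, 0, -1, 0, 0, 0, 52],
  [0, 0, -1, 0, 0, 0, 56],
  [0, 0, -1, 0, 0, 0, 66],
  [0, 0, -1, 0, 0, 0, 75],
  [0, 0, -3, 0, 0, 0, 80],
  [0, 0, -20, 0, 0, 0, 80],
  [0, 0, -60, 0, 0, 0, 80],
])

```text
time_s: 22.38
tool_pos: [0.5223, 0.2048, 0.0873]
orientation: [-0.344, -3.119, 0.003]
ft_force: [0.4, 0.5, 0.7]
width: 0.0802
grip_force: 0.0
```

jog_arm([
  [-20, 0, -60, 0, 0, 0, 80],
  [-40, 0, -110, 0, 0, 0, 80],
  [-40, 0, -120, 0, 0, 0, 80],
  [-40, 0, -120, 0, 0, 0, 80],
])

```text
time_s: 22.88
tool_pos: [0.5634, 0.1968, 0.2093]
orientation: [0.345, 3.121, 0.001]
ft_force: [0.6, -0.3, -0.9]
width: 0.0802
grip_force: 0.0
```

```bash
python3 - <<'E'
from h import *
o=env.get_obs(); p,d=env.capture("wrist"); p=p[:,:,::-1].copy(); cv2.imwrite("pics/w7.png",p); C=cam("wrist",o); print(o["time_s"],o["tool_pos"],o["ft_force"].round(1))
hsv=cv2.cvtColor(p,cv2.COLOR_BGR2HSV); print(proj(C,[[.523,.206,.040]]))
t,_=env.capture("top"); cv2.imwrite("pics/top7.png",t[:,:,::-1])
E
```

```text
22.875 [0.56336951 0.1967606  0.20934238] [ 0.6 -0.3 -0.9]
[[282.14550742 147.83331562]]
```

View pics/w7.png

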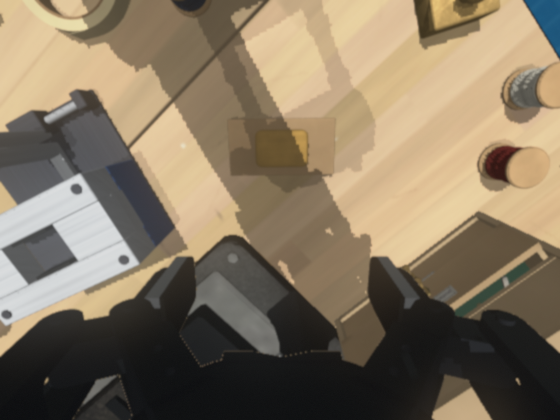

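The cake lies flat at (282,148), centred on the maple block (229–336, 118–175). The mould is empty and the other things are untouched, so I'm handing in.

```bash
python3 -c "
from rig import env
print(env.close_job())"
```

```text
the job is handed in; nothing more can be done
None
```

The beeswax cake was pushed up through the hidden hole (found at about +4.7 mm), lifted out and set flat in the middle of the maple block; the job was handed in at about 23 s of the 72 s allowed, and no verdict came back.

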